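# Probe the housing in the test jig

### The arm

A 6-joint arm with a two-finger parallel gripper is mounted at the origin on the work surface. World frame = base frame: x ahead of the robot, y to its left, z up, the work surface at z = 0. Lengths are in mm, angles in degrees, forces in N, time in s.
With the tool pointing down it reaches from about 350 to 850 mm from the base axis. Payload 8.1 kg.
Tool frame: the origin (TCP) lies midway between the tips of the shut fingers; the grasp point (between the pads) lies 19 mm behind it; z points along the fingers, y is the line along which they close (so a half turn about z gives the same grasp; the last joint's range is limited). The gripper opens to 85 mm and grips with 20 to 120 N. Pads are 22 mm wide; open, the fingers measure 114 mm over their backs; the gripper's body (76 mm by 85 mm) begins 54 mm behind the grasp point. The pads swing forward as they close: fully open they stand 13 mm farther back than shut.
Start: joints at [69.534, 7.471, 85.268, -0, 87.261, -4.893], TCP at [161.057, 577.984, 231.292] pointing down, gripper open.
Joint ranges: [-169.43, 169.43], [-51.17, 129.36], [1.28, 143.12], [-76.62, 256.62], [0, 156.53], [-152.29, 152.29]. Speed limits (degrees/s): [136.94, 136.94, 159.86, 180, 180, 180].

### API

Orientations are given as [roll, pitch, yaw] about the fixed x, y, z axes, in that order (R = Rz(yaw) Ry(pitch) Rx(roll)).
In Python, from bench import r gives the robot as it stands. The module is installed in compiled form; this text tells all that it offers.
- The arm moves only by the tool jog_arm, never from a script. Its argument "rows" is a list of rows, each a list of 2 entries, a list of its own where there are three numbers: the shift along the tool's x, y, z in mm, then the turn, a rotation vector about the tool's x, y, z in rad. A call has 1 to 10 rows; each row is the pose to reach, as a shift and turn from the pose commanded when the call began, along the tool's axes at that moment; what a row does not reach only later rows make up. A row lasts 1/10 s, in which the tool goes at most 50 mm and 8.59 degrees, less where a joint would pass 70% of its speed; a pose out of reach is approached as far as the arm can. A call with a gripper value outside its range is refused whole. "grip" is the finger opening in mm, from 0 to 85.4, set as the call begins (left out, the last holds). The fingers move at their own pace and stop on an object; "force" is the grip in N (left out, the last holds). Time passes only in rows, so rows that repeat a pose let the fingers close. It gives the time, the measured TCP pose, the force, the opening and the grip force at its end, in the units of the state.
- r.sense(): the state, without advancing time (a new reading comes with each control period).
- r.snapshot(name): name is "scene" or "side" or "wrist"; returns (picture, depth): 400x640x3 uint8, blue, green, red; 400x640 float32, mm along the optical axis (not along the pixel's ray), 0 where there is no reading.
- r.camera_params(name): a dict with "fx", "fy", "cx", "cy" (pixels), "pose" (4x4, takes a point from camera to world coordinates); the wrist camera has in their place "tool_from_camera" (4x4, takes a point from camera to tool coordinates, whose origin is the TCP and whose axes are the flange's). Camera axes: x right, y down, z forward; pixel columns grow to the right and rows downward; lengths in mm; the calibration is good to about 2 mm. A picture is of the moment at which its call begins: read the wrist's pose just before it. camera_params takes no time and is no camera call.
- r.hand_in(): hands the job in; it is judged then, once.
The state is a dict: "time": time; "joint_pos": joint angles; "qd": joint speeds; "joint_efforts": joint torques, N m; "tool_pos": TCP position; "tcp_rot": TCP orientation; "ft_force": force on the tool from outside, world axes, zero at the start; "wrist_torque": the same for the moment, N m; "finger_gap": finger opening in mm; "grip_force": force on a finger pad.
Only numpy, scipy, OpenCV 4.12 (cv2) and the standard library are available. Lean on these libraries where they do the work, as an engineer would, in place of code of your own. Each camera call takes 0.05 s, during which the arm holds its last target. There are 200 camera calls.

### The job

One of the two bench test jigs has a cast housing sitting in it: press that jig's yellow plunger head straight down to its stop and hold it there for about a second so that the probe makes contact, then let it spring all the way back up. Leave the other jig's blue plunger alone.

Things in the scene. Friction and masses are not known exactly. Their poses are not given: they have to be found in the camera images.
- yellow_head (a point): Yellow plunger head of the jig holding the housing: a flat disc 36 mm across, 14 mm thick; this point is the centre of its top, 182 mm above the bench at rest (164 at the stop), moving with it. It slides vertically in a grey bridge (34 x 166 mm, top at 132 mm) on two pillars over a dark 150 x 170 mm base fixed to the bench; under it a grey housing with yellow posts. The jig stands on either side, turned up to 30 degrees. x, y: the jig's (bridge along y).
- yellow_plunger (a joint): How far the yellow plunger is pressed, in m: 0 up at rest, 0.018 down at its stop. A spring brings it back; it takes 3 N to start it moving and 9 N to reach the stop.
- blue_head (a point): Blue plunger head of the other jig, alike in make and size but with no housing in it: a flat disc 36 mm across, 14 mm thick; this point is the centre of its top, 182 mm above the bench at rest (164 at the stop), moving with it. Not to be pressed.
- blue_plunger (a joint): How far the blue plunger is pressed, in m: 0 up at rest, 0.018 at its stop; the same spring.
Not all that is in view belongs to the job. What is shaped like the part that bears blue_head but purple is not meant.

How it is judged:
By the outcome, as a careful person would: the job done as asked, in the order asked, and still so for the second after the job is handed in, with the robot touching nothing.
It also fails if it takes over 29 s, if anything falls off the work surface, if the arm or the gripper's body presses on something with over 40 N, if the wrist force passes 120 N, or if a joint passes its speed limit or range.

## Working session

There is one attempt and no reset: what is moved stays moved. The work goes in short steps, Python scripts to look and compute and a tool call to move; the robot and the scene stay as the last step left them, time stands still between calls to the robot, and variables do not carry over. Pictures are saved under pics/ and viewed, at most 10 in all, crops included, and the job is handed in when it is done.

Besides the shell and the picture viewer there is one more tool, called after "Request:" as a command line: name --argument value ..., lists and objects as JSON in quotes. jog_arm: Moves the arm, as the interface text tells. Its arguments: {"type":"object","properties":{"rows":{"type":"array"},"grip":{"type":"number"},"force":{"type":"number"}},"required":["rows"]}

```bash
mkdir -p pics; cat > h.py <<'E'
import numpy as np,cv2
from bench import r
def pts(name,d):
    c=r.camera_params(name);v,u=np.mgrid[:400,:640]
    P=np.stack([(u-c['cx'])/c['fx']*d,(v-c['cy'])/c['fy']*d,d],-1)
    return P@c['pose'][:3,:3].T+c['pose'][:3,3]
E
python3 - <<'E'
from h import *
s=r.sense();print(s['tool_pos'],s['tcp_rot'],s['ft_force'],s['time'])
for n in('scene','side'):
    p,d=r.snapshot(n);cv2.imwrite(f'pics/{n}0.png',p);np.savez(f'{n}0.npz',p=p,d=d)
    W=pts(n,d);h=cv2.cvtColor(p,cv2.COLOR_BGR2HSV)
    for nm,lo,hi in(('yel',20,35),('blue',95,125),('pur',126,160)):
        m=((h[...,0]>=lo)&(h[...,0]<=hi)&(h[...,1]>110)&(h[...,2]>50)).astype('uint8')
        k,l,st,ce=cv2.connectedComponentsWithStats(m)
        for i in range(1,k):
            if st[i,4]>60:
                w=W[(l==i)&(d>0)];print(n,nm,ce[i].round(),st[i,4],np.median(w,0).round(1) if len(w) else 0, w[:,2].max().round() if len(w) else 0)
E
```

```text
[160.83250211 577.45032523 230.19314017] [-1.79891090e+02 -8.00640153e-03  1.64429720e+02] [0.37749706 0.23011717 0.41742374] 0.0
scene yel [398. 163.] 98 [502.  137.3 180.2] 185.0
scene yel [502. 232.] 1991 [832.7 353.6  32.1] 78.0
scene yel [350. 340.] 4762 [ 837.7 -289.     7.9] 79.0
scene blue [77. 34.] 10655 [-612.  -563.2  249.8] 428.0
scene blue [563.  30.] 4068 [ 138.2 1621.1  -44.9] 9.0
scene blue [ 46. 123.] 2022 [-1174.6  -941.5  -463.9] -107.0
scene blue [574. 119.] 1770 [ 457.4 1659.6 -433.3] -409.0
scene blue [295. 225.] 114 [ 522.5 -259.8  181.1] 186.0
scene blue [170. 236.] 128 [ 364.  -566.6  181.1] 186.0
scene pur [188. 264.] 1849 [ 378.  -568.9   15. ] 116.0
side yel [364. 152.] 1140 [826.5 283.4  46.9] 78.0
side yel [293. 146.] 69 [497.6 129.9 179.9] 183.0
side yel [459. 240.] 4662 [ 836.8 -292.7   45.8] 78.0
side blue [167. 102.] 1892 [  88.7 1610.4  -72.6] 311.0
side blue [344. 206.] 127 [ 516.8 -266.2  180.6] 184.0
side blue [320. 308.] 321 [ 357.8 -573.   181.2] 184.0
side pur [317. 377.] 3653 [ 347.1 -580.2   14.8] 105.0
```

View pics/scene0.png

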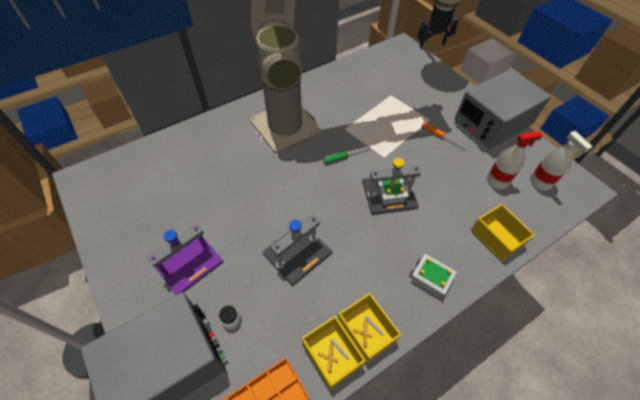

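View pics/side0.png

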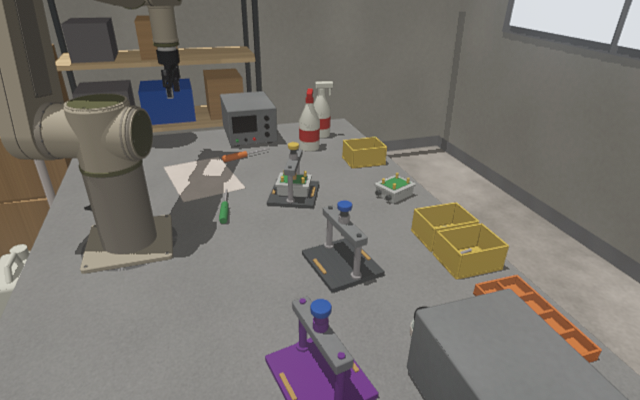

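The first picture shows the housing in the jig at about (390,190), with its yellow head at (398,163). The second shows the same head at (293,146). The blue and purple jigs are elsewhere. I'll move above the yellow head with the gripper shut.

Request:
jog_arm --rows '[[[-35,-26,-10],[0,0,0]],[[-70,-53,-30],[0,0,0]],[[-105,-80,-40],[0,0,0]],[[-140,-106,-40],[0,0,0]],[[-175,-132,-40],[0,0,0]],[[-210,-158,-40],[0,0,0]],[[-245,-185,-40],[0,0,0]],[[-280,-211,-40],[0,0,0]],[[-315,-238,-40],[0,0,0]],[[-350,-264,-40],[0,0,0]]]' --grip 0

```text
time: 1.1
tool_pos: [427.9, 228.0, 271.0]
tcp_rot: [-180.0, -0.0, 164.4]
ft_force: [0.7, 0.8, -0.1]
finger_gap: -0.1
grip_force: 0.0
```

```bash
python3 - <<'E'
from h import *
print(r.camera_params('wrist'))
for n in('scene','side'):
    f=np.load(f'{n}0.npz');p,d=f['p'],f['d'];W=pts(n,d);h=cv2.cvtColor(p,cv2.COLOR_BGR2HSV)
    m=(h[...,0]>=18)&(h[...,0]<=36)&(h[...,1]>90)&(np.hypot(W[...,0]-500,W[...,1]-134)<50)&(W[...,2]>178)
    w=W[m];print(n,len(w),w.min(0),w.max(0),w.mean(0))
s=r.sense();print(s['time'],s['tool_pos'],s['tcp_rot'],s['finger_gap'])
E
```

```text
{'fx': 335.7818669913253, 'fy': 335.7818669913253, 'cx': 317.25038234086776, 'cy': 198.68910136971212, 'tool_from_camera': array([[ 4.70614717e-04, -9.58813738e-01, -2.84035200e-01,
         7.28026298e+01],
       [ 9.99999807e-01,  3.35745896e-04,  5.23515567e-04,
         5.94855363e-01],
       [-4.06590265e-04, -2.84035391e-01,  9.58813710e-01,
        -1.42892018e+02],
       [ 0.00000000e+00,  0.00000000e+00,  0.00000000e+00,
         1.00000000e+00]])}
scene 74 [482.32989014 124.44496693 178.08728667] [516.94074466 155.62068874 184.76159439] [499.72875642 139.90078113 181.10052825]
side 46 [481.83543886 119.87164465 178.07509974] [515.03017239 152.91473242 183.3272999 ] [497.90544442 133.97508556 180.66116918]
1.1 [427.91187591 228.00685008 271.01666876] [-1.79989739e+02 -1.41525309e-02  1.64428649e+02] -0.05219751413200764
```

Request:
jog_arm --rows '[[[-20,-20,0],[0,0,0]],[[-40,-40,0],[0,0,0]],[[-50,-58,0],[0,0,0]],[[-53,-68,0],[0,0,0]],[[-53,-68,0],[0,0,0]],[[-53,-68,0],[0,0,0]]]'

```text
time: 1.7
tool_pos: [459.8, 150.5, 271.2]
tcp_rot: [180.0, -0.0, 164.4]
ft_force: [-0.9, 0.4, 0.4]
finger_gap: 0.1
grip_force: 0.0
```

```bash
python3 - <<'E'
from h import *
from scipy.spatial.transform import Rotation as R
s=r.sense();p,d=r.snapshot('wrist');cv2.imwrite('pics/w1.png',p)
c=r.camera_params('wrist');T=c['tool_from_camera'];Rt=R.from_euler('xyz',s['tcp_rot'],degrees=True).as_matrix()
h=cv2.cvtColor(p,cv2.COLOR_BGR2HSV)
m=((h[...,0]>=18)&(h[...,0]<=36)&(h[...,1]>100)&(h[...,2]>60)).astype('uint8')
k,l,st,ce=cv2.connectedComponentsWithStats(m)
A=Rt@T[:3,:3];o=s['tool_pos']+Rt@T[:3,3]
for i in range(1,k):
    if st[i,4]<100: continue
    v,u=np.nonzero(l==i)
    ray=np.stack([(u-c['cx'])/c['fx'],(v-c['cy'])/c['fy'],np.ones(len(u))],-1)
    P=s['tool_pos']+(ray*d[v,u][:,None]@T[:3,:3].T+T[:3,3])@Rt.T
    g=abs(P[:,2]-182)<5
    print(ce[i].round(),st[i],np.median(P,0).round(1))
    if g.sum()>50:
        q=ray[g]@A.T;q=o+q*((182-o[2])/q[:,2])[:,None]
        cc=cv2.minEnclosingCircle(q[:,:2].astype('float32'));print('top',g.sum(),q.mean(0),cc)
        e=np.array([*cc[0],182])-s['tool_pos'];print('tool shift',Rt.T@e)
print(s['time'],s['tool_pos'],s['ft_force'])
E
```

```text
[327. 143.] [301 137  52  13 349] [440.6 169.1  19.2]
[321. 239.] [297 228  46  26 623] [485.7 148.4 181.5]
top 472 [487.99024238 146.29154186 182.        ] ((495.3284912109375, 143.2101287841797), 17.11184310913086)
tool shift [-36.22828382   2.4442592   89.18376502]
[ 11. 243.] [  0 236  24  16 175] [ 454.5 -253.2   18.7]
[ 64. 324.] [ 45 314  39  21 251] [ 582.6 -245.    18.8]
[535. 343.] [ 481  318   93   61 2319] [762.6 366.6  42.8]
1.7 [459.79435618 150.54354903 271.1950284 ] [-0.93030771  0.41705842  0.35145379]
```

View pics/w1.png

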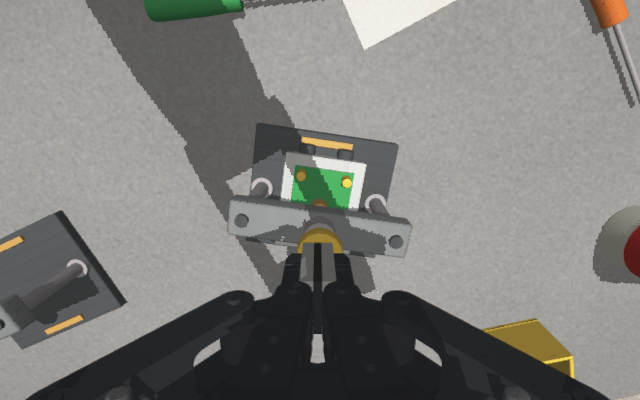

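The wrist picture shows the fingers hiding part of the yellow disc at about (320,240). I'll back off to get a clear look.

Request:
jog_arm --rows '[[[30,0,0],[0,0,0]],[[60,0,0],[0,0,0]],[[80,0,0],[0,0,0]],[[80,0,0],[0,0,0]],[[80,0,0],[0,0,0]]]'

```text
time: 2.25
tool_pos: [382.9, 172.3, 271.6]
tcp_rot: [180.0, 0.1, 164.5]
ft_force: [0.3, -1.1, -0.9]
finger_gap: 0.2
grip_force: 0.0
```

```bash
python3 - <<'E'
from h import *
from scipy.spatial.transform import Rotation as R
s=r.sense();p,d=r.snapshot('wrist');cv2.imwrite('pics/w2.png',cv2.resize(p[130:330,220:420],None,fx=3,fy=3,interpolation=0))
c=r.camera_params('wrist');T=c['tool_from_camera'];Rt=R.from_euler('xyz',s['tcp_rot'],degrees=True).as_matrix()
h=cv2.cvtColor(p,cv2.COLOR_BGR2HSV)
A=Rt@T[:3,:3];o=s['tool_pos']+Rt@T[:3,3]
v,u=np.mgrid[:400,:640];ray=np.stack([(u-c['cx'])/c['fx'],(v-c['cy'])/c['fy'],np.ones(u.shape)],-1)@A.T
P=o+ray*d[...,None]
m=(h[...,0]>=18)&(h[...,0]<=36)&(h[...,1]>100)&(h[...,2]>50)&(P[...,2]>160)&(P[...,2]<195)
print(m.sum(),np.percentile(P[m][:,2],[5,50,95]))
top=m&(abs(P[...,2]-182)<2.0)
Q=o+ray*((182-o[2])/ray[...,2])[...,None]
q=Q[top];cc=cv2.minEnclosingCircle(q[:,:2].astype('float32'));print(len(q),q.mean(0),cc,np.nonzero(top)[1].mean(),np.nonzero(top)[0].mean())
for e in(q.mean(0),np.array([*cc[0],182])): print('shift',Rt.T@(e-s['tool_pos']))
print(s['time'],s['tool_pos'])
E
```

```text
283 [180.98068499 182.03847633 182.99449277]
283 [502.99696092 140.27132487 182.        ] ((502.9002990722656, 141.1728515625), 12.80894660949707) 317.5512367491166 346.43109540636044
shift [-124.171751      1.03335109   89.7194269 ]
shift [-123.83839521    1.87654013   89.71963341]
2.25 [382.9355255  172.32603248 271.59360787]
```

View pics/w2.png

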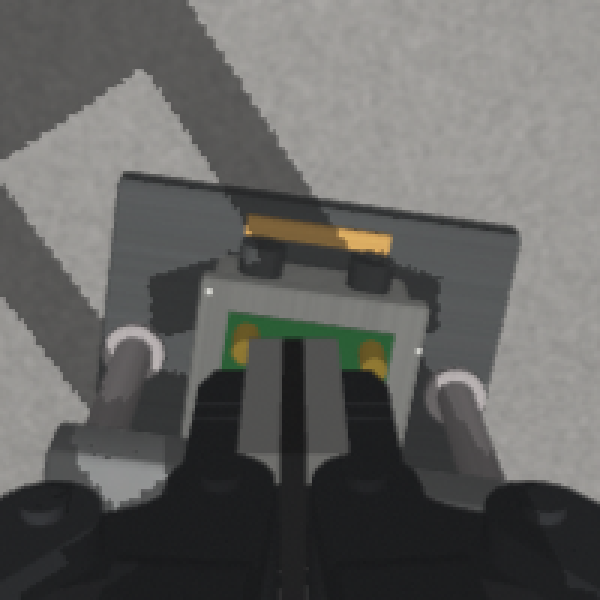

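The crop shows the fingers hiding the head. The head should be on the camera's side (+x of the tool), so I'll go past it.

Request:
jog_arm --rows '[[[-40,0,0],[0,0,0]],[[-80,0,0],[0,0,0]],[[-120,0,0],[0,0,0]],[[-160,0,0],[0,0,0]],[[-165,0,0],[0,0,0]],[[-165,0,0],[0,0,0]],[[-165,0,0],[0,0,0]]]'

```text
time: 3.0
tool_pos: [541.7, 127.3, 271.0]
tcp_rot: [-180.0, -0.1, 164.4]
ft_force: [-0.2, -0.6, -0.0]
finger_gap: -0.2
grip_force: 0.0
```

```bash
cat > w.py <<'E'
from h import *
from scipy.spatial.transform import Rotation as R
import sys
s=r.sense();p,d=r.snapshot('wrist');cv2.imwrite(f'pics/{sys.argv[1]}.png',p)
c=r.camera_params('wrist');T=c['tool_from_camera'];Rt=R.from_euler('xyz',s['tcp_rot'],degrees=True).as_matrix()
h=cv2.cvtColor(p,cv2.COLOR_BGR2HSV)
A=Rt@T[:3,:3];o=s['tool_pos']+Rt@T[:3,3]
v,u=np.mgrid[:400,:640];ray=np.stack([(u-c['cx'])/c['fx'],(v-c['cy'])/c['fy'],np.ones(u.shape)],-1)@A.T
P=o+ray*d[...,None]
m=(h[...,0]>=18)&(h[...,0]<=36)&(h[...,1]>100)&(h[...,2]>50)&(P[...,2]>160)&(P[...,2]<195)
print(m.sum(),np.percentile(P[m][:,2],[5,50,95]))
top=m&(abs(P[...,2]-182)<3.0)
Q=o+ray*((182-o[2])/ray[...,2])[...,None]
q=Q[top];cc=cv2.minEnclosingCircle(q[:,:2].astype('float32'));print(len(q),q.mean(0),cc,np.nonzero(top)[1].mean(),np.nonzero(top)[0].mean())
for e in(q.mean(0),np.array([*cc[0],182])): print('shift',Rt.T@(e-s['tool_pos']))
print(s['time'],s['tool_pos'],s['ft_force'])
E
python3 w.py w3
```

```text
2043 [180.58039872 182.07856143 183.24181657]
2034 [498.5215974  142.21002905 182.        ] ((498.76666259765625, 142.1515350341797), 17.5648193359375) 320.3053097345133 140.6622418879056
shift [45.47834222  2.79660058 89.02721098]
shift [45.22657115  2.80607526 89.02697456]
3.0 [541.6618163  127.29371252 270.9852229 ] [-0.22537327 -0.62326238 -0.00469629]
```

View pics/w3.png

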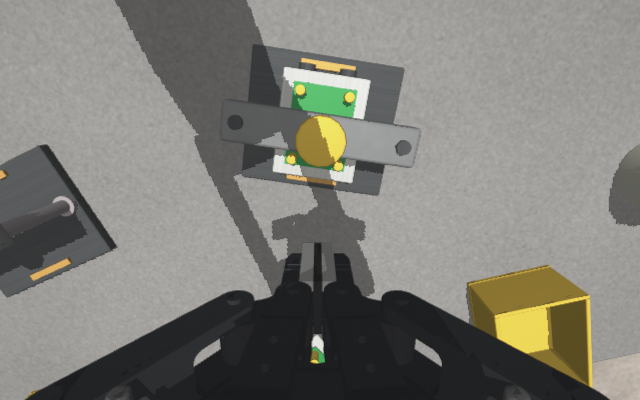

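The full yellow disc shows at (320,141), with a fitted radius of 17.6 mm. That puts the head at tool shift (45.3, 2.8, 89).

Request:
jog_arm --rows '[[[25,1.5,0],[0,0,0]],[[45.3,2.8,0],[0,0,0]],[[45.3,2.8,20],[0,0,0]],[[45.3,2.8,40],[0,0,0]],[[45.3,2.8,60],[0,0,0]],[[45.3,2.8,72],[0,0,0]],[[45.3,2.8,80],[0,0,0]],[[45.3,2.8,83],[0,0,0]],[[45.3,2.8,83],[0,0,0]],[[45.3,2.8,83],[0,0,0]]]'

```text
time: 4.05
tool_pos: [499.6, 142.1, 189.3]
tcp_rot: [180.0, 0.1, 164.4]
ft_force: [-0.2, -0.1, -0.2]
finger_gap: -0.7
grip_force: 0.0
```

Request:
jog_arm --rows '[[[0,0,3],[0,0,0]],[[0,0,6],[0,0,0]],[[0,0,9],[0,0,0]],[[0,0,12],[0,0,0]],[[0,0,15],[0,0,0]],[[0,0,15],[0,0,0]],[[0,0,15],[0,0,0]]]'

```text
time: 4.75
tool_pos: [499.5, 142.1, 173.7]
tcp_rot: [180.0, 0.0, 164.4]
ft_force: [-0.2, -0.5, 4.7]
finger_gap: -0.3
grip_force: 2.6
```

Request:
jog_arm --rows '[[[0,0,2],[0,0,0]],[[0,0,4],[0,0,0]],[[0,0,6],[0,0,0]],[[0,0,8],[0,0,0]],[[0,0,9],[0,0,0]],[[0,0,9],[0,0,0]],[[0,0,9],[0,0,0]]]'

```text
time: 5.45
tool_pos: [499.5, 142.0, 165.2]
tcp_rot: [180.0, 0.1, 164.4]
ft_force: [-1.5, -0.9, 7.4]
finger_gap: 0.0
grip_force: 4.0
```

Request:
jog_arm --rows '[[[0,0,0.5],[0,0,0]],[[0,0,1],[0,0,0]],[[0,0,1],[0,0,0]]]'

```text
time: 5.75
tool_pos: [499.5, 142.1, 164.2]
tcp_rot: [180.0, 0.1, 164.4]
ft_force: [-2.2, -0.4, 8.2]
finger_gap: -0.0
grip_force: 4.2
```

Request:
jog_arm --rows '[[[0,0,0.5],[0,0,0]],[[0,0,1],[0,0,0]],[[0,0,1],[0,0,0]]]'

```text
time: 6.05
tool_pos: [499.6, 142.1, 164.0]
tcp_rot: [180.0, 0.1, 164.4]
ft_force: [-5.7, -1.5, 14.4]
finger_gap: 0.0
grip_force: 6.9
```

The force jumped to 14 N, so the plunger is on its stop. I'll hold there, then lift.

Request:
jog_arm --rows '[[[0,0,0.2],[0,0,0]],[[0,0,0.2],[0,0,0]],[[0,0,0.2],[0,0,0]],[[0,0,0.2],[0,0,0]],[[0,0,0.2],[0,0,0]],[[0,0,0.2],[0,0,0]],[[0,0,0.2],[0,0,0]],[[0,0,0.2],[0,0,0]],[[0,0,0.2],[0,0,0]],[[0,0,0.2],[0,0,0]]]'

```text
time: 7.05
tool_pos: [499.6, 142.1, 164.0]
tcp_rot: [180.0, 0.1, 164.4]
ft_force: [-5.3, -1.7, 14.7]
finger_gap: -0.1
grip_force: 7.5
```

Request:
jog_arm --rows '[[[0,0,-4],[0,0,0]],[[0,0,-9],[0,0,0]],[[0,0,-14],[0,0,0]],[[0,0,-19],[0,0,0]],[[0,0,-26],[0,0,0]],[[0,0,-45],[0,0,0]],[[0,0,-75],[0,0,0]],[[0,0,-108],[0,0,0]],[[-20,0,-108],[0,0,0]],[[-45,0,-108],[0,0,0]]]'

```text
time: 8.05
tool_pos: [543.0, 130.3, 271.8]
tcp_rot: [179.9, 0.1, 164.5]
ft_force: [0.2, -0.0, -0.6]
finger_gap: -0.1
grip_force: 0.0
```

Request:
jog_arm --rows '[[[0,0,0],[0,0,0]],[[0,0,0],[0,0,0]],[[0,0,0],[0,0,0]]]'

```text
time: 8.35
tool_pos: [541.6, 130.1, 269.5]
tcp_rot: [-180.0, -0.1, 164.4]
ft_force: [-0.4, 0.3, 0.6]
finger_gap: -0.5
grip_force: 0.0
```

```bash
python3 w.py w4
```

```text
2063 [180.71144034 182.10396057 183.24315218]
2049 [498.53145481 142.32732409 182.        ] ((498.8334655761719, 142.2703094482422), 17.631059646606445) 316.5900439238653 142.21669106881404
shift [44.59485116  0.2517211  87.58748461]
shift [44.28861802  0.27783958 87.58697296]
8.35 [541.57215399 130.1215718  269.51485245] [-0.37350545  0.27460342  0.55371882]
```

The head is back at 182 mm and the robot is touching nothing.

```bash
python3 -c "
from bench import r
print(r.hand_in())"
```

```text
the job is handed in; nothing more can be done
None
```

I pressed the yellow plunger to its stop (head at 164 mm, about 14 N) and held it there for just over a second; it then sprang back to 182 mm, the blue plunger was never touched, and I handed the job in after about 8.4 s (no verdict was returned).

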